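Unbolt the gauge case and hold its lid half open

TASK

A colleague wants to take a plug gauge out of the grey gauge case on the trolley, whose lid falls shut by itself. With the lid still down, draw the slide bolt beside it all the way back, then lift the lid by the black knob on its front edge to 50 degrees from shut (give or take 5) and keep holding it there: the job finishes with the gripper still holding the lid, nothing else propping it. Leave the other things on the trolley where they are.

Things in the scene. Friction and masses are not known exactly. Their poses are not given: they have to be found in the camera images.
- case: Grey steel gauge case, fixed, 170 x 270 mm in plan (x, y), 85 mm high. Origin: centre of its underside; x points to its hinge side (away from the robot), y to its left. Its top is a hinged aluminium lid on the right (y from -135 to +25 mm) and a fixed deck on the left (y from +25 to +135 mm) that carries the slide bolt. Its yaw is up to 26 degrees either way.
- lid (a joint): Angle of the lid in rad: 0 shut, growing as the front edge rises, stop at 1.75. Moves freely about its hinge and falls shut when let go (about 0.45 kg, 1 to 3 N at the knob); it cannot be lifted while the bolt is over it. 50 degrees is 0.873.
- lid_knob (a point): Centre of the lid's black knob: a level cylinder, 22 mm in diameter, 30 mm long, axis along the case's y, on a stem, 40 mm in front of the lid's front edge, 210 mm from the hinge line and 89 mm above the trolley when shut. Free all round: its flat ends (30 mm apart along the case's y) can be pinched from above, and the knob then pivots between the fingers.
- lid_hinge (a point): Middle of the lid's hinge line, at the far upper edge of the case, 85 mm above the trolley top. The hinge line runs along the case's y; the lid turns about it, front edge up and back.
- bolt (a joint): Position of the slide bolt in m: 0 with its rod farthest over the lid, 0.040 drawn fully back to its stop. It slides along the case's +y (away from the lid), against about 2 N of friction, and stays where it is left. The rod frees the lid once past 0.025.
- bolt_knob (a point): Grip point on the axis of the bolt's black upright knob (16 mm in diameter), 40 mm above the deck, 125 mm above the trolley; knob from 21 to 52 mm above the deck. Moves with the bolt along the case's y. Two steel guides, 18 mm high, stand on the deck 22 mm on its lid side and 58 mm on its other side with the bolt at 0; a 22 mm high staple on the lid takes the rod. Free towards the case's x and -x.
- tin: Centre of the underside of a red grease tin, 72 mm across and 75 mm tall, loose; to be left alone.
- spray: Centre of the underside of an upright amber bottle with a black cap, 59 mm across and 169 mm tall, loose; to be left alone.
- carton: Centre of the underside of a small brown carton, 61 x 76 x 42 mm, loose, to the right of the case; to be left alone.

How it is judged:
By the outcome, as a careful person would: the job done as asked, in the order asked, and still so for the second after the job is handed in, while the arm keeps its last pose, push and grip.
It also fails if it takes over 42 s, if anything falls off the work surface, if the arm or the gripper's body presses on something with over 40 N, if the wrist force passes 120 N, or if a joint passes its speed limit or range.

ROBOT

A 6-joint arm with a two-finger parallel gripper is mounted at the origin on a cart in front of the work surface, level with it; the furniture and walls round the work are solid. World frame = base frame: x ahead of the robot, y to its left, z up, the work surface at z = 0. Lengths are in m, angles in degrees, forces in N, time in s.
With the tool pointing down it reaches from about 0.35 to 0.775 m from the base axis. Payload 7.3 kg.
Tool frame: the origin (TCP) lies midway between the tips of the shut fingers; the grasp point (between the pads) lies 19 mm behind it (grip_depth is the distance from the TCP to the grasp point, in m); z points along the fingers, y is the direction in which the jaws open and shut (so a half turn about z gives the same grasp; the last joint's range is limited). The gripper opens to 92 mm and grips with 3 to 60 N. Pads are 19 mm wide; open, the fingers measure 130 mm over their backs; the gripper's body (75 mm by 190 mm) begins 47 mm behind the grasp point.
Start: joints at [-84.97, 19.595, 87.324, -0, 73.075, -8.365], TCP at [0.122, -0.511, 0.227] pointing down, gripper open.
Joint ranges: [-145.02, 145.02], [-44.19, 115.74], [2.07, 154.8], [-57.11, 237.11], [16.16, 152.29], [-177.93, 177.93]. Speed limits (degrees/s): [147.25, 147.25, 180, 180, 180, 180].

INTERFACE

Orientations are given as [roll, pitch, yaw] about the fixed x, y, z axes, in that order (R = Rz(yaw) Ry(pitch) Rx(roll)).
In Python, from station import * gives the robot as it stands.
- The arm moves only by the tool send_rows, never from a script. Its argument "commands" is a list of rows, each an object of numbers: "rx", "ry", "rz": the turn, a rotation vector about the tool's x, y, z in degrees; "tx", "ty", "tz": the shift along the tool's x, y, z in cm; "gripper": the closure, from 0 (fully open) to 1 (shut). A call has exactly 5 rows; each row is the pose to reach, as a shift and turn from the pose commanded when the call began, along the tool's axes at that moment; what a row does not reach only later rows make up. A row lasts 1/8 s, in which the tool goes at most 62.5 mm and 10.7 degrees, less where a joint would pass 70% of its speed; a pose out of reach is approached as far as the arm can. A call with a gripper value outside its range is refused whole. The fingers move at their own pace and stop on an object; the grip force is fixed at half the most. Time passes only in rows, so rows that repeat a pose let the fingers close, or fill a call up. It gives the time, the measured TCP pose, the force and the opening at its end, in the units of the state.
- observe(): the state, without advancing time (a new reading comes with each control period).
- get_image(name): name is "side" or "top" or "wrist"; returns a dict with "img" (400x640x3 uint8, red, green, blue), "K" (3x3 intrinsics, pixels), "xyz" and "rotation" of the camera in the world; the wrist camera has in their place "T_tool_cam" (4x4, takes a point from camera to tool coordinates, whose origin is the TCP and whose axes are the flange's). Camera axes: x right, y down, z forward; pixel columns grow to the right and rows downward; lengths in m; the calibration is good to about 2 mm. A picture is of the moment at which its call begins: read the wrist's pose just before it. There is no depth.
- close_job(): hands the job in, once; it reports no verdict.
The state is a dict: "time": time; "qpos": joint angles; "qd": joint speeds; "joint_efforts": joint torques, N m; "tool_pos": TCP position; "eef_rot": TCP orientation; "wrist_force": force on the tool from outside, world axes, zero at the start; "wrist_torque": the same for the moment, N m; "grip_width": finger opening in m.
Only numpy, scipy, OpenCV 4.12 (cv2) and the standard library are available. Lean on these libraries where they do the work, as an engineer would, in place of code of your own. Each camera call takes 0.05 s, during which the arm holds its last target. There are 200 camera calls.

## Working session

There is one attempt and no reset: what is moved stays moved. The work goes in short steps, Python scripts to look and compute and a tool call to move; the robot and the scene stay as the last step left them, time stands still between calls to the robot, and variables do not carry over. Pictures are saved under pics/ and viewed, on a budget of 10 in all, crops included, one or two more only if the job needs it, and the job is handed in when it is done.

Besides the shell and the picture viewer there is one more tool, called after "Request:" in YAML: its name, and indented under it one key for each argument. send_rows: Moves the arm, as the interface text tells. Its arguments: {"type":"object","properties":{"commands":{"type":"array","items":{"type":"object","properties":{"rx":{"type":"number"},"ry":{"type":"number"},"rz":{"type":"number"},"tx":{"type":"number"},"ty":{"type":"number"},"tz":{"type":"number"},"gripper":{"type":"number"}}}}},"required":["commands"]}

```bash
mkdir -p pics
python3 - <<'E'
from station import *
import cv2
s=observe();print(s)
for n in("top","side"):
    d=get_image(n);cv2.imwrite(f"pics/{n}0.png",d["img"][:,:,::-1]);print(n,d["K"],d["xyz"],d["rotation"])
E
ls
```

```text
{'time': 0.0, 'qpos': array([-8.49703618e+01,  1.96354755e+01,  8.73769484e+01, -7.86744622e-04,
        7.30735420e+01, -8.36459376e+00]), 'qd': array([ 0.08336932, -0.01297003, -0.01338059, -0.05341332, -0.08063499,
        0.09646754]), 'joint_efforts': array([-1.67695100e-03, -4.31242025e+01, -2.44223410e+01,  7.15413317e-02,
        5.57461591e-02, -1.24529652e-04]), 'tool_pos': array([ 0.12160362, -0.5103117 ,  0.22605538]), 'eef_rot': array([-1.79914839e+02, -1.17612877e-02,  1.33944528e+01]), 'wrist_force': array([ 1.16742368, -0.49933687, -0.60702744]), 'wrist_torque': array([-0.04102407,  0.04974077, -0.00078314]), 'grip_width': 0.09201803682525074}
top [[394.07124502   0.         316.81329592]
 [  0.         394.07124502 198.53757918]
 [  0.           0.           1.        ]] [ 0.25283083 -0.01886038  1.40390581] [-1.65555720e+02 -1.27266715e-01 -8.95897007e+01]
side [[392.89528656   0.         322.22292513]
 [  0.         392.89528656 208.68994557]
 [  0.           0.           1.        ]] [0.21511084 0.77595435 0.84125592] [-130.46348325    1.0701396  -158.0937535 ]
pics
```

View pics/top0.png

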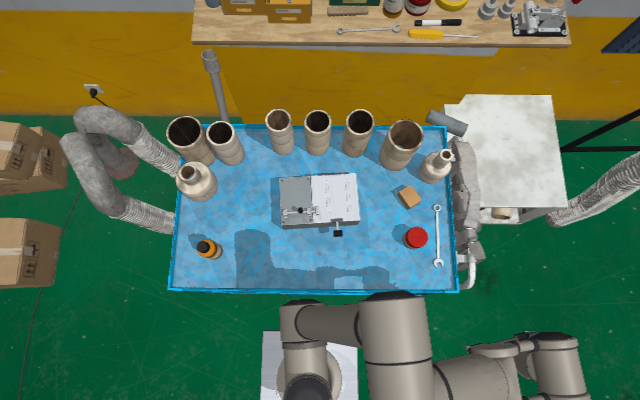

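View pics/side0.png

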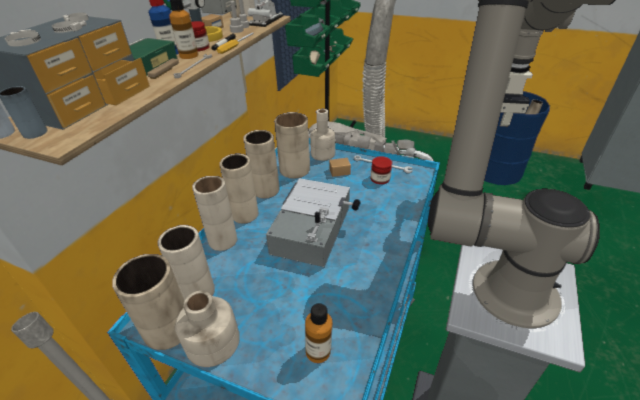

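The top view shows the case around (318,200), its lid knob at (338,233) and the bolt at about (300,210). In the side view the lid knob is at (356,204) and the bolt knob at (318,216). Next I triangulate from the dark blobs.

```bash
cat > h.py <<'E'
import numpy as np, cv2
from scipy.spatial.transform import Rotation as R
from station import *
def rot(e): return R.from_euler('xyz',e,degrees=True).as_matrix()
def cam(d,s=None):
    if "xyz" in d: return np.array(d["xyz"]),(rot(d["rotation"]) if np.size(d["rotation"])==3 else np.array(d["rotation"])),np.array(d["K"])
    T=np.eye(4);T[:3,:3]=rot(s["eef_rot"]);T[:3,3]=s["tool_pos"];T=T@np.array(d["T_tool_cam"]);return T[:3,3],T[:3,:3],np.array(d["K"])
def ray(c,uv):
    v=c[1]@np.linalg.inv(c[2])@np.array([*uv,1.]);return c[0],v/np.linalg.norm(v)
def plane(c,uv,z):
    o,v=ray(c,uv);return o+v*(z-o[2])/v[2]
def tri(rs):
    A=sum(np.eye(3)-np.outer(v,v) for o,v in rs);b=sum((np.eye(3)-np.outer(v,v))@o for o,v in rs)
    p=np.linalg.solve(A,b);return p,[np.linalg.norm(np.cross(p-o,v))*1e3 for o,v in rs]
def proj(c,p):
    q=c[2]@c[1].T@(np.array(p)-c[0]);return q[:2]/q[2]
def blobs(mask,amin=8):
    n,l,st,ce=cv2.connectedComponentsWithStats(mask.astype(np.uint8));return [(ce[i].round(1),st[i]) for i in range(1,n) if st[i][4]>=amin]
E
python3 - <<'E'
from h import *
np.set_printoptions(precision=4,suppress=True)
d={n:get_image(n) for n in("top","side")};c={n:cam(d[n]) for n in d}
for n,(x0,y0,x1,y1) in {"top":(270,165,370,245),"side":(260,170,375,270)}.items():
    m=d[n]["img"].max(2)<60; k=np.zeros_like(m);k[y0:y1,x0:x1]=m[y0:y1,x0:x1]
    for b in blobs(k,4):print(n,b)
print("lid",tri([ray(c["top"],(338,233)),ray(c["side"],(356,204.5))]))
print("bolt",tri([ray(c["top"],(300,210)),ray(c["side"],(318,216))]))
for n,p,z in[("spray",(208,252),.1),("tin",(416,237),.075),("carton",(408,196),.042)]:print(n,plane(c["top"],p,z))
i=[cv2.resize(d["top"]["img"][165:245,265:375],None,fx=5,fy=5,interpolation=2),cv2.resize(d["side"]["img"][175:265,265:375],None,fx=5,fy=5,interpolation=2)]
i=[np.pad(i[0],((0,50),(0,0),(0,0))),i[1]]
im=cv2.resize(np.hstack(i),(800,327));cv2.imwrite("pics/crop.png",im[:,:,::-1])
E
```

```text
top (array([300.1, 210.1]), array([298, 208,   5,   5,  18], dtype=int32))
top (array([337.7, 232.8]), array([334, 230,   8,   6,  43], dtype=int32))
side (array([355.4, 204.5]), array([352, 200,   8,  10,  54], dtype=int32))
side (array([317. , 217.4]), array([315, 213,   5,  10,  47], dtype=int32))
lid (array([ 0.4714, -0.0918,  0.0879]), [np.float64(0.8902225685470209), np.float64(0.8902225685469529)])
bolt (array([0.5409, 0.036 , 0.1264]), [np.float64(1.2621500703605149), np.float64(1.2621500703603707)])
spray [0.4038 0.3384 0.1   ]
tin [ 0.4628 -0.3574  0.075 ]
carton [ 0.6155 -0.3454  0.042 ]
```

View pics/crop.png

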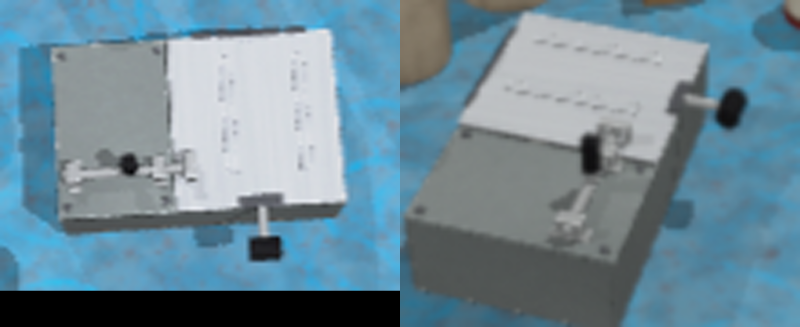

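The crops show both knobs clearly and a small positive case yaw of about 3–4°. I'll go above the bolt and look with the wrist camera.

```bash
cat >> h.py <<'E'
def go(x,y,z,yaw):
    s=observe();M=rot(s["eef_rot"]);t=M.T@(np.array([x,y,z])-s["tool_pos"])*100
    r=R.from_matrix(M.T@rot([180,0,yaw])).as_rotvec(degrees=True)
    print("t",s["time"],s["tool_pos"].round(4),s["eef_rot"].round(1),"w",round(s["grip_width"],4),"F",s["wrist_force"].round(1),"-> txyz cm",t.round(2),"rxyz",r.round(1))
E
python3 - <<'E'
from h import *
print(get_image("wrist")["T_tool_cam"].round(3)); go(.50,.02,.30,94)
E
```

```text
[[-0.001 -0.952 -0.305  0.084]
 [ 1.    -0.001 -0.    -0.001]
 [ 0.    -0.305  0.952 -0.157]
 [ 0.     0.     0.     1.   ]]
t 0.25 [ 0.1216 -0.5105  0.2264] [-180.    -0.    13.4] w 0.092 F [ 0.1 -0.3 -0.6] -> txyz cm [ 49.1  -42.85  -7.32] rxyz [ -0.   -0.  -80.6]
```

Request:
send_rows:
  commands:
    - {"tx":4.5,"ty":-3.9,"tz":-1,"rz":-7,"gripper":0}
    - {"tx":9,"ty":-7.8,"tz":-2,"rz":-14,"gripper":0}
    - {"tx":13.5,"ty":-11.7,"tz":-3,"rz":-21,"gripper":0}
    - {"tx":18,"ty":-15.6,"tz":-4,"rz":-28,"gripper":0}
    - {"tx":22.5,"ty":-19.5,"tz":-5,"rz":-35,"gripper":0}

```text
invalid input at $.commands[0]: expected keys rx, ry, rz, tx, ty, tz, gripper
```

```bash
python3 -c "
from h import *
go(.50,.02,.30,94)"
```

```text
t 0.25 [ 0.1216 -0.5105  0.2264] [-180.    -0.    13.4] w 0.092 F [ 0.1 -0.3 -0.6] -> txyz cm [ 49.1  -42.85  -7.32] rxyz [ -0.   -0.  -80.6]
```

Request:
send_rows:
  commands:
    - {"tx":4.5,"ty":-3.9,"tz":-1,"rx":0,"ry":0,"rz":-7,"gripper":0}
    - {"tx":9,"ty":-7.8,"tz":-2,"rx":0,"ry":0,"rz":-14,"gripper":0}
    - {"tx":13.5,"ty":-11.7,"tz":-3,"rx":0,"ry":0,"rz":-21,"gripper":0}
    - {"tx":18,"ty":-15.6,"tz":-4,"rx":0,"ry":0,"rz":-28,"gripper":0}
    - {"tx":22.5,"ty":-19.5,"tz":-5,"rx":0,"ry":0,"rz":-35,"gripper":0}

```text
time: 0.88
tool_pos: [0.2961, -0.2673, 0.2772]
eef_rot: [180.0, 0.0, 48.6]
wrist_force: [0.4, -0.5, -0.3]
grip_width: 0.0922
```

```bash
python3 -c "
from h import *
go(.50,.02,.30,94)"
```

```text
t 0.875 [ 0.2961 -0.2673  0.2772] [180.    0.   48.6] w 0.0922 F [ 0.4 -0.5 -0.3] -> txyz cm [35.03 -3.7  -2.29] rxyz [  0.    0.  -45.4]
```

Request:
send_rows:
  commands:
    - {"tx":6,"ty":-0.6,"tz":-0.5,"rx":0,"ry":0,"rz":-8,"gripper":0}
    - {"tx":12,"ty":-1.2,"tz":-1,"rx":0,"ry":0,"rz":-16,"gripper":0}
    - {"tx":18,"ty":-1.9,"tz":-1.5,"rx":0,"ry":0,"rz":-24,"gripper":0}
    - {"tx":24,"ty":-2.5,"tz":-2,"rx":0,"ry":0,"rz":-32,"gripper":0}
    - {"tx":30,"ty":-3.2,"tz":-2.3,"rx":0,"ry":0,"rz":-40,"gripper":0}

```text
time: 1.5
tool_pos: [0.4716, -0.0215, 0.3001]
eef_rot: [180.0, 0.0, 88.7]
wrist_force: [1.7, -0.4, 0.7]
grip_width: 0.0918
```

Run:
```python
from h import *
np.set_printoptions(precision=4,suppress=True)
go(.50,.02,.30,94)
s=observe();d=get_image("wrist");c=cam(d,s)
cv2.imwrite("pics/w1.png",d["img"][:,:,::-1])
for n,p in[("lid",(.4714,-.0918,.088)),("bolt",(.541,.036,.126))]:print(n,proj(c,p))
for b in blobs(d["img"].max(2)<50,60):print(b)
```

```text
t 1.5 [ 0.4716 -0.0215  0.3001] [180.    0.   88.7] w 0.0918 F [ 1.7 -0.4  0.7] -> txyz cm [4.21 2.74 0.01] rxyz [ 0.   0.  -5.3]
lid [313.597  228.4687]
bolt [371.2441 137.5075]
(array([372. , 137.3]), array([364, 130,  17,  15, 188], dtype=int32))
(array([313.5, 227.6]), array([306, 216,  16,  24, 302], dtype=int32))
(array([326.9, 332.8]), array([    0,   240,   640,   160, 47418], dtype=int32))
(array([216.4, 310.5]), array([213, 307,   9,  10,  62], dtype=int32))
```

View pics/w1.png

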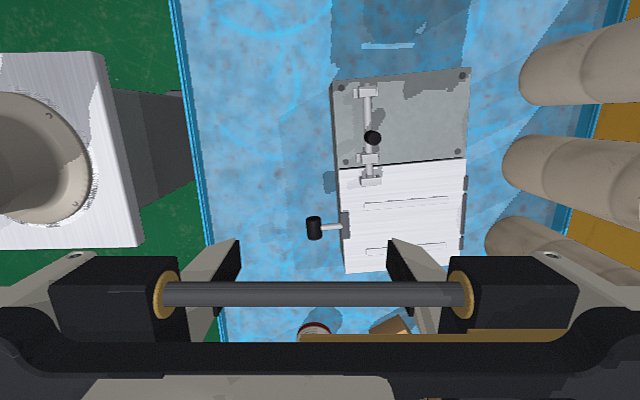

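The wrist view shows the bolt knob at (372,137) and lid knob at (313,228), both within 1 px of the first estimate. The deck corners (332,83) and (470,68), plus the front edge down to (346,272), will give the yaw.

Run:
```python
from h import *
np.set_printoptions(precision=4,suppress=True)
s=observe();d={n:get_image(n) for n in("wrist","top","side")};c={n:cam(d[n],s) for n in d}
P=lambda u:plane(c["wrist"],u,.085)[:2]
for a,b,o in[((332,83),(470,68),0),((340,167),(466,157),0),((346,272),(332,83),90)]:
    p,q=P(a),P(b);print(p,q,np.degrees(np.arctan2(*(q-p)[::-1]))-o,np.linalg.norm(q-p))
print("lid",tri([ray(c["top"],(337.7,232.8)),ray(c["side"],(355.4,204.5)),ray(c["wrist"],(313.5,227.6))]))
print("bolt",tri([ray(c["top"],(300.1,210.1)),ray(c["side"],(317,217.4)),ray(c["wrist"],(372,137.3))]))
```

```text
[0.5007 0.1061] [0.6681 0.1206] 4.940798329246775 0.1679558298363677
[0.5121 0.002 ] [0.6794 0.0129] 3.7418644368734193 0.1676288540880136
[ 0.5236 -0.1582] [0.5007 0.1061] 4.939434443978328 0.2652302839881641
lid (array([ 0.4735, -0.0887,  0.0871]), [np.float64(2.0865555745114954), np.float64(2.7694436666444613), np.float64(4.525848822589748)])
bolt (array([0.5433, 0.0391, 0.1224]), [np.float64(3.0984995240108395), np.float64(1.7857613188444337), np.float64(4.382316209412955)])
```

The mixed residuals come from using old pixels with the settled pose, so I'll re-measure at rest.

```bash
cat > m.py <<'E'
from h import *
np.set_printoptions(precision=4,suppress=True)
s=observe();d={n:get_image(n) for n in("wrist","top","side")};c={n:cam(d[n],s) for n in d}
def pick(n,p,thr=55):
    u=proj(c[n],p);bs=blobs(d[n]["img"].max(2)<thr,6);return min(bs,key=lambda b:np.hypot(*(b[0]-u)))[0]
def find(p):
    q={n:pick(n,p) for n in c};print(q);return tri([ray(c[n],q[n]) for n in c])
E
python3 - <<'E'
from m import *
print(s["tool_pos"],s["eef_rot"])
print("lid",find((.4714,-.0918,.088)))
print("bolt",find((.541,.036,.126)))
# yaw: lid/deck bright edge -> min area rect of bright lid
im=d["wrist"]["img"];m=((im.min(2)>100)&(np.ptp(im.astype(int),axis=2)<25)).astype(np.uint8)
m[:, :325]=0;m[:,480:]=0;m[250:]=0
cn=max(cv2.findContours(cv2.morphologyEx(m,cv2.MORPH_CLOSE,np.ones((5,5))),0,2)[0],key=cv2.contourArea)
b=cv2.boxPoints(cv2.minAreaRect(cn));w=[plane(c["wrist"],u,.085)[:2] for u in b];print(b)
for i in range(4):
    e=w[(i+1)%4]-w[i];print(w[i],np.degrees(np.arctan2(e[1],e[0])),np.linalg.norm(e))
go(.541,.036,.19,94.5)
E
```

```text
[ 0.4706 -0.0224  0.2993] [-179.9417    0.0174   88.5218]
{'wrist': array([314.5, 227.1]), 'top': array([327.8, 239.6]), 'side': array([355.5, 204.6])}
lid (array([ 0.4603, -0.0654,  0.115 ]), [np.float64(16.96369055705405), np.float64(16.95501661910778), np.float64(4.91672033358658)])
{'wrist': array([373.2, 136.3]), 'top': array([300.1, 210.2]), 'side': array([316.9, 217.7])}
bolt (array([0.5432, 0.036 , 0.1191]), [np.float64(0.27430868018895516), np.float64(0.22342513599197633), np.float64(0.13120203909903755)])
[[323.8146 248.0032]
 [333.1387  59.192 ]
 [471.8868  66.0438]
 [462.5627 254.855 ]]
[ 0.4841 -0.125 ] 86.58947143989296 0.2498835935699569
[0.4989 0.1245] -4.079555389330519 0.16739012249779772
[0.6659 0.1126] -84.76507508845603 0.2550751472252244
[ 0.6892 -0.1415] 175.40658718353984 0.20576537769367442
t 1.85 [ 0.4701 -0.0243  0.2996] [-180.     0.    88.3] w 0.092 F [-0.2 -0.3 -0. ] -> txyz cm [ 6.25  6.91 10.96] rxyz [-0.   0.  -6.2]
```

Request:
send_rows:
  commands:
    - {"tx":2,"ty":2.4,"tz":4,"rx":0,"ry":0,"rz":-3,"gripper":0.3}
    - {"tx":4,"ty":4.8,"tz":8,"rx":0,"ry":0,"rz":-6.4,"gripper":0.4}
    - {"tx":6.2,"ty":7.1,"tz":12,"rx":0,"ry":0,"rz":-6.4,"gripper":0.4}
    - {"tx":6.2,"ty":7.1,"tz":13,"rx":0,"ry":0,"rz":-6.4,"gripper":0.4}
    - {"tx":6.2,"ty":7.1,"tz":13,"rx":0,"ry":0,"rz":-6.4,"gripper":0.4}

```text
time: 2.48
tool_pos: [0.5426, 0.0353, 0.1696]
eef_rot: [-179.9, 0.0, 94.7]
wrist_force: [0.2, -0.3, 0.2]
grip_width: 0.0556
```

Run:
```python
from m import *
go(.5432,.036,.107,94.7)
cv2.imwrite("pics/w2.png",d["wrist"]["img"][:,:,::-1])
for n in c: print(n,proj(c[n],(.5432,.036,.137)),proj(c[n],(.4714,-.0918,.088)))
print([b[0] for b in blobs(d["wrist"]["img"].max(2)<50,60)])
```

```text
t 2.625 [0.5437 0.0356 0.1715] [179.8   0.   94.7] w 0.0553 F [-0.5  0.1 -0.8] -> txyz cm [ 0.05 -0.06  6.45] rxyz [0.2 0.  0. ]
wrist [312.8506 233.417 ] [234.0722 322.1497]
top [299.9516 208.9775] [338.0402 233.272 ]
side [316.6658 212.7748] [355.7243 204.4153]
[array([312.8, 225.6]), array([314.7, 266.8]), array([317.6, 345.4]), array([454.8, 294. ])]
```

View pics/w2.png

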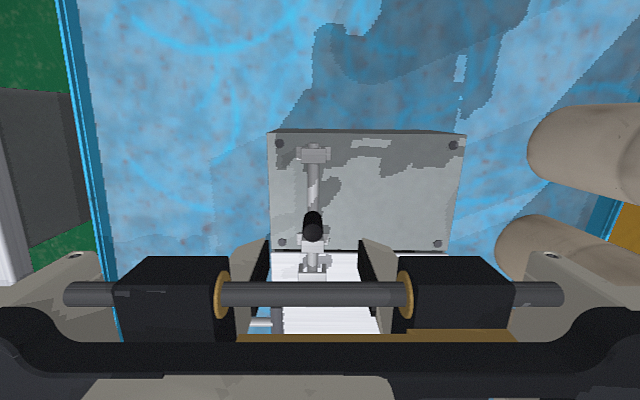

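The wrist view shows the knob at (313,226) centred between the fingers. The rod runs vertically in the image, so the yaw is right. Descend and grip.

Request:
send_rows:
  commands:
    - {"tx":0,"ty":0,"tz":2,"rx":0,"ry":0,"rz":0,"gripper":0.4}
    - {"tx":0,"ty":0,"tz":4.2,"rx":0,"ry":0,"rz":0,"gripper":0.4}
    - {"tx":0,"ty":0,"tz":6,"rx":0,"ry":0,"rz":0,"gripper":0.4}
    - {"tx":0,"ty":0,"tz":6.4,"rx":0,"ry":0,"rz":0,"gripper":0.4}
    - {"tx":0,"ty":0,"tz":6.4,"rx":0,"ry":0,"rz":0,"gripper":0.6}

```text
time: 3.25
tool_pos: [0.5438, 0.0363, 0.1068]
eef_rot: [179.9, 0.0, 94.8]
wrist_force: [0.2, 0.0, -0.1]
grip_width: 0.0491
```

Request:
send_rows:
  commands:
    - {"tx":0,"ty":0,"tz":0,"rx":0,"ry":0,"rz":0,"gripper":1}
    - {"tx":0,"ty":0,"tz":0,"rx":0,"ry":0,"rz":0,"gripper":1}
    - {"tx":0,"ty":0,"tz":0,"rx":0,"ry":0,"rz":0,"gripper":1}
    - {"tx":0,"ty":0,"tz":0,"rx":0,"ry":0,"rz":0,"gripper":1}
    - {"tx":0,"ty":0,"tz":0,"rx":0,"ry":0,"rz":0,"gripper":1}

```text
time: 3.88
tool_pos: [0.5419, 0.0365, 0.1058]
eef_rot: [-179.8, 0.0, 94.8]
wrist_force: [-6.8, -0.9, 5.4]
grip_width: 0.0151
```

Request:
send_rows:
  commands:
    - {"tx":0.7,"ty":0,"tz":0,"rx":0,"ry":0,"rz":0,"gripper":1}
    - {"tx":1.5,"ty":0,"tz":0,"rx":0,"ry":0,"rz":0,"gripper":1}
    - {"tx":2.3,"ty":0,"tz":0,"rx":0,"ry":0,"rz":0,"gripper":1}
    - {"tx":3.1,"ty":0,"tz":0,"rx":0,"ry":0,"rz":0,"gripper":1}
    - {"tx":3.7,"ty":0,"tz":0,"rx":0,"ry":0,"rz":0,"gripper":1}

```text
time: 4.5
tool_pos: [0.5394, 0.0712, 0.1059]
eef_rot: [-179.9, 0.3, 94.9]
wrist_force: [-4.3, -26.9, 4.6]
grip_width: 0.0152
```

Request:
send_rows:
  commands:
    - {"tx":0.2,"ty":0,"tz":0,"rx":0,"ry":0,"rz":0,"gripper":1}
    - {"tx":0.4,"ty":0,"tz":0,"rx":0,"ry":0,"rz":0,"gripper":1}
    - {"tx":0.6,"ty":0,"tz":0,"rx":0,"ry":0,"rz":0,"gripper":1}
    - {"tx":0.6,"ty":0,"tz":0,"rx":0,"ry":0,"rz":0,"gripper":1}
    - {"tx":0.6,"ty":0,"tz":0,"rx":0,"ry":0,"rz":0,"gripper":1}

```text
time: 5.12
tool_pos: [0.5394, 0.0713, 0.1058]
eef_rot: [-179.8, 0.7, 94.8]
wrist_force: [-4.1, -38.0, 3.9]
grip_width: 0.0153
```

It moved 35 mm and then stalled firmly. The bolt may have started partway drawn. I'll release, rise, and check its position against the guides.

Request:
send_rows:
  commands:
    - {"tx":-0.4,"ty":0,"tz":0,"rx":0,"ry":0,"rz":0,"gripper":1}
    - {"tx":-0.6,"ty":0,"tz":0,"rx":0,"ry":0,"rz":0,"gripper":0.4}
    - {"tx":-0.6,"ty":0,"tz":0,"rx":0,"ry":0,"rz":0,"gripper":0.4}
    - {"tx":-0.6,"ty":0,"tz":0,"rx":0,"ry":0,"rz":0,"gripper":0.4}
    - {"tx":-0.6,"ty":0,"tz":-1,"rx":0,"ry":0,"rz":0,"gripper":0.4}

```text
time: 5.75
tool_pos: [0.5397, 0.074, 0.1154]
eef_rot: [-179.9, -0.0, 94.8]
wrist_force: [-0.2, -0.7, 0.2]
grip_width: 0.0507
```

Request:
send_rows:
  commands:
    - {"tx":0,"ty":0,"tz":-4,"rx":0,"ry":0,"rz":0,"gripper":0.4}
    - {"tx":0,"ty":0,"tz":-9,"rx":0,"ry":0,"rz":10,"gripper":0.2}
    - {"tx":-3,"ty":-2,"tz":-12,"rx":0,"ry":0,"rz":20,"gripper":0.2}
    - {"tx":-6,"ty":-4,"tz":-14,"rx":0,"ry":0,"rz":30,"gripper":0.2}
    - {"tx":-9,"ty":-6,"tz":-14,"rx":0,"ry":0,"rz":40,"gripper":0.2}

```text
time: 6.38
tool_pos: [0.4884, -0.0218, 0.2583]
eef_rot: [179.7, -0.1, 54.5]
wrist_force: [-0.3, -0.7, -0.1]
grip_width: 0.0732
```

Request:
send_rows:
  commands:
    - {"tx":0,"ty":0,"tz":0,"rx":0,"ry":0,"rz":10,"gripper":0.2}
    - {"tx":0,"ty":0,"tz":0,"rx":0,"ry":0,"rz":20,"gripper":0.2}
    - {"tx":0,"ty":0,"tz":0,"rx":0,"ry":0,"rz":30,"gripper":0.2}
    - {"tx":0,"ty":0,"tz":0,"rx":0,"ry":0,"rz":40,"gripper":0.2}
    - {"tx":0,"ty":0,"tz":0,"rx":0,"ry":0,"rz":50,"gripper":0.2}

```text
time: 7.0
tool_pos: [0.488, -0.0209, 0.2565]
eef_rot: [180.0, -0.1, 4.5]
wrist_force: [0.7, 0.7, 0.0]
grip_width: 0.0736
```

Run:
```python
from m import *
print(s["tool_pos"],s["eef_rot"])
for n in c: print(n,proj(c[n],(.5432,.036,.137)),proj(c[n],(.539,.071,.125)),proj(c[n],(.4714,-.0918,.088)))
for n in c: print(n,[b[0] for b in blobs(d[n]["img"].max(2)<55,15) if 250<b[0][0]<400 and b[0][1]<280])
a=cv2.resize(d["side"]["img"][165:265,255:375],None,fx=4,fy=4,interpolation=2)
a=np.vstack([a,cv2.resize(d["top"]["img"][165:215,265:385],(480,200))])[:600]
w=d["wrist"]["img"];w=w[:,120:520][:,:][:400];w=cv2.resize(w,(320,320))
im=np.zeros((600,800,3),np.uint8);im[:,:480]=a;im[:320,480:]=w
cv2.imwrite("pics/chk.png",im[:,:,::-1])
```

```text
[ 0.488  -0.0209  0.2565] [179.9865  -0.0566   4.4952]
wrist [260.1571 141.4571] [227.599  141.8796] [370.5738 205.7679]
top [299.9516 208.9775] [289.5408 210.9387] [338.0402 233.272 ]
side [316.6658 212.7748] [313.2424 224.522 ] [355.7243 204.4153]
wrist [array([369.7, 205.9])]
top [array([360.1, 121.5]), array([317.6, 121.1]), array([287.3, 182.1]), array([346.8, 196. ]), array([284.5, 201.4]), array([294.7, 211.6]), array([322.9, 214.7]), array([298.8, 225.6]), array([339.2, 232.9])]
side [array([327.3,  11.9]), array([267.2,  21.4]), array([374.4,  41.9]), array([330.2,  51. ]), array([351.9,  49.4]), array([338.7, 102.7]), array([360.3, 126.1]), array([258., 137.]), array([336.7, 150.6]), array([355.5, 204.6]), array([313. , 225.2])]
```

View pics/chk.png

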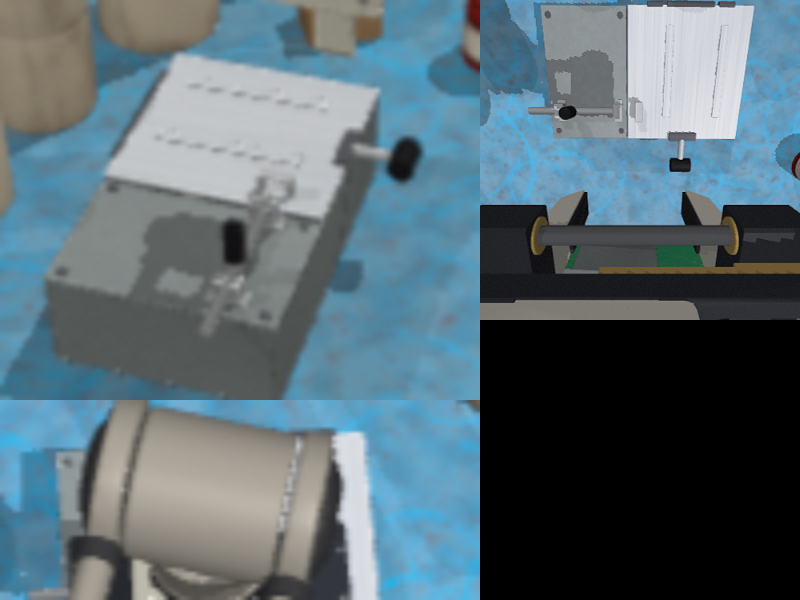

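The lid-side view shows the rod clear of the staple. To confirm it's at its stop, the other guide should be 18 mm past the knob.

Run:
```python
from m import *
np.set_printoptions(precision=4,suppress=True)
k,_=tri([ray(c["wrist"],(0,0))]*1) if 0 else (None,None)
m=d["wrist"]["img"].max(2)<70
bs=[b for b in blobs(m,20) if 215<b[0][0]<250 and 120<b[0][1]<160];print(bs)
kn=tri([ray(c["wrist"],bs[0][0]),ray(c["side"],pick("side",(.539,.071,.122)))]);print("bolt",kn)
l=tri([ray(c["wrist"],pick("wrist",(.4714,-.0918,.088))),ray(c["side"],pick("side",(.4714,-.0918,.088)))]);print("lid",l)
y=np.radians(4.7);ey=np.array([-np.sin(y),np.cos(y)])
im=np.hstack([cv2.resize(d["wrist"]["img"][110:170,170:320],None,fx=5,fy=5,interpolation=2)])
sd=cv2.resize(d["side"]["img"][195:255,285:360],None,fx=5,fy=5,interpolation=2)
o=np.zeros((600,750,3),np.uint8);o[:300]=im;o[300:,:375]=sd
cv2.imwrite("pics/chk2.png",o[:,:,::-1])
```

```text
[(array([229.4, 139.6]), array([219, 131,  22,  18, 301], dtype=int32))]
bolt (array([0.5402, 0.0704, 0.1216]), [np.float64(0.09882442435704232), np.float64(0.09882442435698903)])
lid (array([ 0.4715, -0.0905,  0.0884]), [np.float64(0.16060585135814284), np.float64(0.16060585135814026)])
```

View pics/chk2.png

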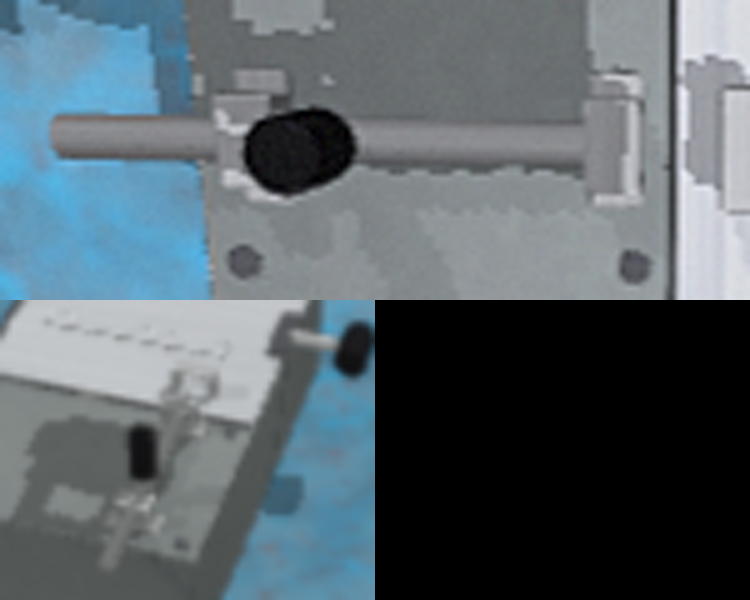

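In the crop the lid-side guide spans x=585–640, so it sits at about pixel (292,138). The rod ends inside that guide and is off the lid. Next I measure guide to knob (62 mm expected at the stop) and plan the next move.

Run:
```python
from m import *
y=np.radians(4.7);ey=np.array([-np.sin(y),np.cos(y)])
k=np.array([.5402,.0704])
for u in((289,138),(292.5,138),(296,138)):
  g=plane(c["wrist"],u,.103)[:2];print(g,(k-g)@ey)
for u in((302.5,138),(304,138)):
  g=plane(c["wrist"],u,.085)[:2];print("lid edge",g,(k-g)@ey)
go(.4715,-.0908,.16,4.7)
```

```text
[0.5455 0.0112] 0.05945037653893783
[0.5458 0.0074] 0.06324248976886518
[0.5461 0.0036] 0.06703461193292141
lid edge [ 0.5453 -0.0028] 0.0734179301292234
lid edge [ 0.5455 -0.0046] 0.07513740805276457
t 7.45 [ 0.488  -0.0211  0.2558] [180.   -0.    4.9] w 0.0734 F [ 0.1  0.3 -0. ] -> txyz cm [-2.23  6.8   9.58] rxyz [ 0.  -0.   0.2]
```

The distance is about 62–63 mm, so the bolt is at its stop. Now the lid knob.

Request:
send_rows:
  commands:
    - {"tx":-1,"ty":3,"tz":3,"rx":0,"ry":0,"rz":0,"gripper":0.3}
    - {"tx":-2.2,"ty":6,"tz":6,"rx":0,"ry":0,"rz":0,"gripper":0.3}
    - {"tx":-2.2,"ty":6.8,"tz":9.5,"rx":0,"ry":0,"rz":0,"gripper":0.3}
    - {"tx":-2.2,"ty":6.8,"tz":12,"rx":0,"ry":0,"rz":0,"gripper":0.3}
    - {"tx":-2.2,"ty":6.8,"tz":12,"rx":0,"ry":0,"rz":0,"gripper":0.3}

```text
time: 8.07
tool_pos: [0.4706, -0.0905, 0.1343]
eef_rot: [-179.9, 0.2, 4.8]
wrist_force: [0.4, -0.1, 0.7]
grip_width: 0.0644
```

Run:
```python
from m import *
print(blobs(d["wrist"]["img"][:330].max(2)<55,60))
print(proj(c["wrist"],(.4715,-.0908,.0885)))
go(.4715,-.0908,.070,4.7)
cv2.imwrite("pics/w3.png",d["wrist"]["img"][:,:,::-1])
```

```text
[(array([ 46.5, 116.2]), array([  11,  101,   73,   31, 1853], dtype=int32)), (array([540.9, 213.7]), array([529, 191,  43,  55, 197], dtype=int32)), (array([574.6, 223.2]), array([556, 202,  63,  53, 533], dtype=int32)), (array([314.1, 226.3]), array([ 295,  212,   39,   28, 1004], dtype=int32)), (array([313.4, 269. ]), array([ 209,  240,  208,   45, 1332], dtype=int32)), (array([157. , 294.3]), array([  70,  256,  154,   74, 7605], dtype=int32)), (array([469. , 293.7]), array([ 403,  256,  153,   74, 6833], dtype=int32)), (array([ 24.6, 318.9]), array([   0,  307,   58,   23, 1127], dtype=int32)), (array([607.3, 319.1]), array([ 569,  307,   71,   23, 1374], dtype=int32))]
[314.9847 225.9711]
t 8.225 [ 0.4725 -0.0909  0.1368] [179.9  -0.1   4.8] w 0.0644 F [0.9 0.5 0.7] -> txyz cm [-0.11 -0.03  6.68] rxyz [ 0.1 -0.1  0.1]
```

View pics/w3.png

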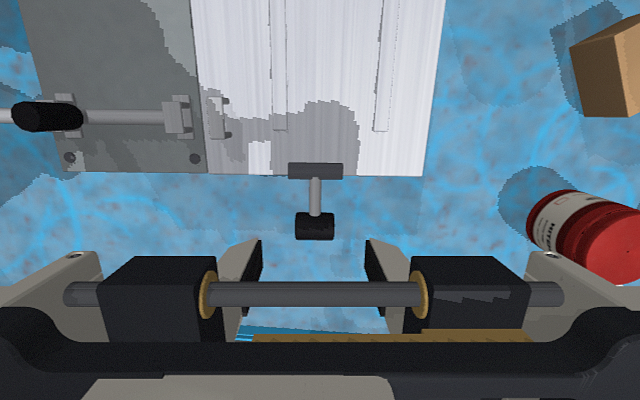

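The knob at (314,226) is where predicted and centred between the fingers, and the rod has left the staple at (218,118). Descend and pinch.

Request:
send_rows:
  commands:
    - {"tx":0,"ty":0,"tz":2,"rx":0,"ry":0,"rz":0,"gripper":0.3}
    - {"tx":0,"ty":0,"tz":4,"rx":0,"ry":0,"rz":0,"gripper":0.3}
    - {"tx":0,"ty":0,"tz":6,"rx":0,"ry":0,"rz":0,"gripper":0.3}
    - {"tx":0,"ty":0,"tz":6.6,"rx":0,"ry":0,"rz":0,"gripper":0.3}
    - {"tx":0,"ty":0,"tz":6.6,"rx":0,"ry":0,"rz":0,"gripper":0.5}

```text
time: 8.85
tool_pos: [0.4722, -0.0909, 0.0704]
eef_rot: [180.0, -0.1, 4.8]
wrist_force: [0.0, 0.2, 1.1]
grip_width: 0.0585
```

Request:
send_rows:
  commands:
    - {"tx":0,"ty":0,"tz":0,"rx":0,"ry":0,"rz":0,"gripper":1}
    - {"tx":0,"ty":0,"tz":0,"rx":0,"ry":0,"rz":0,"gripper":1}
    - {"tx":0,"ty":0,"tz":0,"rx":0,"ry":0,"rz":0,"gripper":1}
    - {"tx":0,"ty":0,"tz":0,"rx":0,"ry":0,"rz":0,"gripper":1}
    - {"tx":0,"ty":0,"tz":0,"rx":0,"ry":0,"rz":0,"gripper":1}

```text
time: 9.48
tool_pos: [0.472, -0.0912, 0.0701]
eef_rot: [180.0, -0.0, 4.8]
wrist_force: [-1.4, -4.0, 4.1]
grip_width: 0.0301
```

Run:
```python
from h import *
go(.4715,-.0908,.070,4.7)
for a in range(5,51,5):
    t=np.radians(a)+np.arctan2(4,210);r=np.hypot(210,4);print(a,((210-r*np.cos(t))/10).round(2),((r*np.sin(t)-4)/10).round(2))
```

```text
t 9.475 [ 0.472  -0.0912  0.0701] [180.   -0.    4.8] w 0.0301 F [-1.4 -4.   4.1] -> txyz cm [-0.05 -0.05  0.01] rxyz [ 0.  -0.   0.1]
5 0.11 1.83
10 0.39 3.64
15 0.82 5.42
20 1.4 7.16
25 2.14 8.84
30 3.01 10.45
35 4.03 11.97
40 5.17 13.4
45 6.43 14.73
50 7.81 15.94
```

Request:
send_rows:
  commands:
    - {"tx":0.03,"ty":0,"tz":-0.92,"rx":0,"ry":0,"rz":0,"gripper":1}
    - {"tx":0.11,"ty":0,"tz":-1.83,"rx":0,"ry":0,"rz":0,"gripper":1}
    - {"tx":0.23,"ty":0,"tz":-2.74,"rx":0,"ry":0,"rz":0,"gripper":1}
    - {"tx":0.39,"ty":0,"tz":-3.64,"rx":0,"ry":0,"rz":0,"gripper":1}
    - {"tx":0.59,"ty":0,"tz":-4.54,"rx":0,"ry":0,"rz":0,"gripper":1}

```text
time: 10.1
tool_pos: [0.4777, -0.0908, 0.1151]
eef_rot: [180.0, 0.0, 4.8]
wrist_force: [1.9, -4.9, -5.1]
grip_width: 0.03
```

Run:
```python
from m import *
go(.4778,-.0908,.1155,4.7)
print(pick("side",(.4778,-.0908,.135)),proj(c["side"],(.4778,-.0908,.135)))
cv2.imwrite("pics/s4.png",cv2.resize(d["side"]["img"][120:270,240:440],None,fx=3,fy=3)[:,:,::-1])
```

```text
t 10.25 [ 0.4778 -0.0908  0.1151] [179.9  -0.    4.8] w 0.0298 F [ 2.1 -4.8 -4.5] -> txyz cm [-0.    0.   -0.04] rxyz [ 0.1 -0.   0.1]
[349.2 183.3] [354.1136 191.7289]
```

View pics/s4.png

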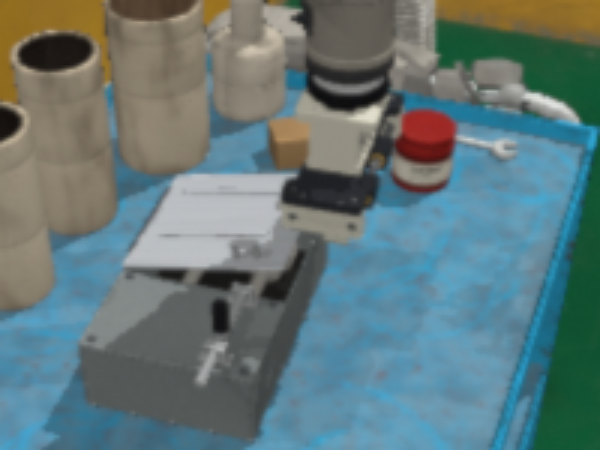

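The lid is clearly rising with the gripper, and forces are low. Continue along the arc.

Request:
send_rows:
  commands:
    - {"tx":0.23,"ty":0,"tz":-0.88,"rx":0,"ry":0,"rz":0,"gripper":1}
    - {"tx":0.51,"ty":0,"tz":-1.76,"rx":0,"ry":0,"rz":0,"gripper":1}
    - {"tx":0.81,"ty":0,"tz":-2.62,"rx":0,"ry":0,"rz":0,"gripper":1}
    - {"tx":1.17,"ty":0,"tz":-3.47,"rx":0,"ry":0,"rz":0,"gripper":1}
    - {"tx":1.55,"ty":0,"tz":-4.3,"rx":0,"ry":0,"rz":0,"gripper":1}

```text
time: 10.88
tool_pos: [0.4929, -0.0897, 0.1576]
eef_rot: [179.9, 0.1, 4.8]
wrist_force: [2.4, -6.2, -5.4]
grip_width: 0.0298
```

Request:
send_rows:
  commands:
    - {"tx":0.42,"ty":0,"tz":-0.81,"rx":0,"ry":0,"rz":0,"gripper":1}
    - {"tx":0.87,"ty":0,"tz":-1.61,"rx":0,"ry":0,"rz":0,"gripper":1}
    - {"tx":1.37,"ty":0,"tz":-2.38,"rx":0,"ry":0,"rz":0,"gripper":1}
    - {"tx":1.89,"ty":0,"tz":-3.13,"rx":0,"ry":0,"rz":0,"gripper":1}
    - {"tx":2.45,"ty":0,"tz":-3.86,"rx":0,"ry":0,"rz":0,"gripper":1}

```text
time: 11.5
tool_pos: [0.5168, -0.0879, 0.1959]
eef_rot: [179.9, 0.1, 4.8]
wrist_force: [-0.0, -7.8, -4.0]
grip_width: 0.0298
```

Request:
send_rows:
  commands:
    - {"tx":0.58,"ty":0,"tz":-0.7,"rx":0,"ry":0,"rz":0,"gripper":1}
    - {"tx":1.21,"ty":0,"tz":-1.38,"rx":0,"ry":0,"rz":0,"gripper":1}
    - {"tx":1.86,"ty":0,"tz":-2.03,"rx":0,"ry":0,"rz":0,"gripper":1}
    - {"tx":2.53,"ty":0,"tz":-2.65,"rx":0,"ry":0,"rz":0,"gripper":1}
    - {"tx":3.22,"ty":0,"tz":-3.24,"rx":0,"ry":0,"rz":0,"gripper":1}

```text
time: 12.12
tool_pos: [0.5486, -0.0856, 0.2282]
eef_rot: [179.9, 0.2, 4.8]
wrist_force: [-0.9, -7.3, -3.4]
grip_width: 0.0298
```

Request:
send_rows:
  commands:
    - {"tx":0,"ty":0,"tz":0,"rx":0,"ry":0,"rz":0,"gripper":1}
    - {"tx":0,"ty":0,"tz":0,"rx":0,"ry":0,"rz":0,"gripper":1}
    - {"tx":0,"ty":0,"tz":0,"rx":0,"ry":0,"rz":0,"gripper":1}
    - {"tx":0,"ty":0,"tz":0,"rx":0,"ry":0,"rz":0,"gripper":1}
    - {"tx":0,"ty":0,"tz":0,"rx":0,"ry":0,"rz":0,"gripper":1}

```text
time: 12.75
tool_pos: [0.5488, -0.0856, 0.2283]
eef_rot: [179.9, 0.1, 4.8]
wrist_force: [-0.7, -7.2, -1.7]
grip_width: 0.0299
```

Run:
```python
from m import *
go(.549,-.0846,.2295,4.7)
z=s["tool_pos"][2]+.019-.0885;dx=(s["tool_pos"]-[.472,-.0912,.0701])[:2]@[np.cos(.082),np.sin(.082)]
print("angle by TCP rise", np.degrees(np.arcsin((z+.004)/.21004)-np.arctan2(4,210)),"by x,z",np.degrees(np.arctan2(z+.004,.21-dx)-np.arctan2(4,210)))
o=np.zeros((560,800,3),np.uint8)
o[:400,:400]=cv2.resize(d["side"]["img"][80:280,220:420],(400,400));o[:400,400:]=cv2.resize(d["wrist"]["img"],(400,250))[0:250].repeat(1,0) if 0 else 0
o[:400,400:]=d["wrist"]["img"][:,120:520]
cv2.imwrite("pics/fin.png",o[:400,:,::-1])
```

```text
t 12.9 [ 0.5488 -0.0856  0.2283] [179.9   0.1   4.8] w 0.0296 F [-1.7 -7.  -1.6] -> txyz cm [ 0.03 -0.1  -0.12] rxyz [0.1 0.1 0.1]
angle by TCP rise 49.70860046920523 by x,z 49.65854509451268
```

View pics/fin.png

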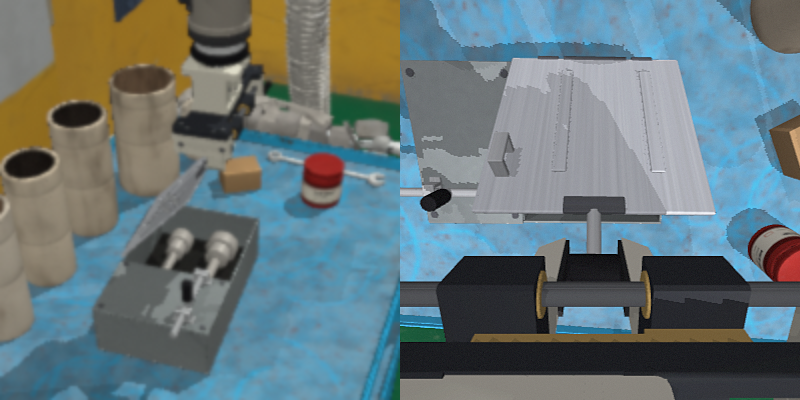

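The lid stands open with the stem between the closed fingers. Kinematics give 49.7°, the opening is 29.6 mm on the 30 mm knob, the bolt is still back, and the tin and carton are where they were. Handing in.

```bash
python3 -c "
from station import *
close_job();s=observe();print(s['time'],s['tool_pos'],s['grip_width'],s['wrist_force'])"
```

```text
the job is handed in; nothing more can be done
the job is handed in; nothing more can be done
```

The bolt is drawn fully back and the lid is held open at about 50°, with the gripper still pinching the lid's black knob. I handed the job in at about 13 s of the 42 s allowed.

- **Bolt:** With the lid still down, I drew it until it stopped hard, pulling with about 38 N. It moved only about 35 mm, so it had probably started about 5 mm drawn. Measured from the lid-side guide, the knob then stood about 62–63 mm away, where 62 mm is expected at the stop. The pictures show the rod clear of the lid.
- **Lid:** I lifted it along its arc by the pinched knob. The arm's position gives 49.7°; I did not measure the angle separately from the images. The fingers were 29.6 mm apart on the 30 mm knob, with about 7 N at the wrist. In the last pictures nothing else props the lid.
- **Other things:** The tin and carton look untouched in the last pictures. I did not check the spray bottle again at the end, but the arm never went near it.

**Disagreements:**
- One early measurement mixed old picture points with a newer arm pose and was off by about 4 mm.
- Another was about 17 mm off, because the arm hid the lid knob from the top camera and a wrong dark spot was picked.
- I discarded both and measured again before gripping.
- After hand-in the station gave no further readings, so I have no check from the final second.

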